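# Collect finished samples from the analyser's catch tray and lock them in the tote

## Task

Collect the two finished samples from the analyser's catch tray into the blue transport tote, both upright on its floor: the flat-topped cassette in the narrow slot and the round jar in the wide bay, lowered in and not dropped. Then lock them in by sliding the retaining rod through the eyes at both ends of the tote, fully home so that its orange grip stops against the eye bracket. Leave the beaker, the amber bottle and the tube rack alone.

Things in the scene. Friction and masses are not known exactly. Their poses are not given: they have to be found in the camera images.
- tray: catch tray, fixed. Origin: centre of underside. One lane along its y, floor 6 mm above the bench, 70 mm wide inside in x, y from -110 to 100 mm, between clear upright guides 5 mm thick, tops 88 mm above the bench; grey stop at -y, ramp and belt (60 mm high) from y 113 mm on. The guides leave no room for fingers: samples are taken only by the sides that look along the lane (y).
- cassette: finished sample cassette, an upright white block with flush red lid, 58 (x) x 38 (y) x 70 (z) mm, about 110 g. Origin: centre of its underside. It stands in the lane with its x across the lane.
- jar: finished sample jar, upright, round, white with a yellow band, 46 mm diameter up to 52 mm height, then a red cap 43 mm in diameter, 68 mm tall in all, about 90 g. Origin: centre of its underside. It stands in the same lane as the cassette, in either order.
- tote: blue tote, fixed. Origin: centre of underside; 140 (x) x 115 (y) mm. Walls 5 mm: three across y at y = 55, 3.5, -55 mm, tops 80 mm up; two at x = +-67.5 mm, 40 mm high. Between them a narrow slot (46.5 mm in y) and a wide bay (53.5 mm), each 130 mm long in x: fingers fit only on a sample's tote-x sides. Steel eye brackets (36 x 8 mm, 112 mm high) at y = +-90 mm, holes along y.
- slot_floor (a point): centre of the floor of the narrow slot of the tote, where the cassette belongs (with its x along tote x). Axes as the tote's.
- bay_floor (a point): centre of the floor of the wide bay of the tote, where the jar belongs. Axes as the tote's.
- eye_slot_end (a point): centre of the eye hole (14 mm diameter, chamfered both sides) in the bracket beyond the narrow slot, 94 mm above the bench
- eye_bay_end (a point): centre of the eye hole (14 mm diameter) in the bracket beyond the wide bay, 94 mm above the bench
- eye_line_mid (a point): midpoint between the two eye holes, 90 mm from each
- rod: retaining rod lying on the bench: orange grip block 56 (x) x 18 (y) x 22 (z) mm and a steel shaft, 8 mm diameter, along +x from the grip's end face (x = 28 mm) to x = 233 mm. Origin: centre of the grip's underside; shaft axis 11 mm above it. 140 g, balances 17 mm from the origin towards the shaft. It may go in from either end of the tote.
- rod_tip (a point): rounded end of the shaft, on its axis
- rod_mid (a point): point on the shaft's axis 94 mm from the grip's end face; it lies on eye_line_mid when the rod is fully home
- beaker: bystander: glass beaker, 70 mm in diameter, 85 mm tall; origin centre of its underside
- reagent: bystander: amber bottle, 60 mm in diameter, 125 mm tall; origin centre of its underside
- rack: bystander: white tube rack with red-capped tubes, 60 x 196 mm, 90 mm tall; origin centre of its underside
Not all that is in view belongs to the job. Leave any black look-alike of the jar alone.

How it is judged (in metres and radians):
On the way, in this order (a step that is already met when the one before it is completed fails the run):
1. the cassette stands in the narrow slot and the jar in the wide bay (either first) (x of cassette in the frame of slot_floor between -0.04 and 0.04 m and y of cassette in the frame of slot_floor between -0.012 and 0.012 m and z of cassette in the frame of slot_floor between -0.005 and 0.006 m and angle between each of cassette, jar's own z axis and vertical below 0.12 rad and x of jar in the frame of bay_floor between -0.048 and 0.048 m and y of jar in the frame of bay_floor between -0.014 and 0.014 m and z of jar in the frame of bay_floor between -0.005 and 0.006 m), for 0.2 s.
2. the rod is through both eyes, fully home (distance between rod_mid and eye_line_mid below 0.014 m and angle between the x axis of rod and the y axis of tote, either way round below 0.08 rad), for 0.2 s.
At the end, for the whole second after the job is handed in: The cassette stands upright (within 7 degrees) on the floor of the narrow slot and the jar upright on the floor of the wide bay; the rod lies through both eyes, along the tote's y axis, with rod_mid within 14 mm of eye_line_mid (grip against the bracket to about 13 mm); all released and at rest (all of step 1 and all of step 2 and linear speed of each of cassette, jar, rod below 0.02 m/s); the robot touches nothing.
It fails at once if the cassette is dropped into the slot (moves faster than 0.4 m/s there) (x of cassette in the frame of slot_floor between -0.05 and 0.05 m and y of cassette in the frame of slot_floor between -0.02 and 0.02 m and z of cassette in the frame of slot_floor below 0.07 m and linear speed of cassette above 0.4 m/s).
It fails at once if the jar is dropped into the bay (moves faster than 0.4 m/s there) (x of jar in the frame of bay_floor between -0.05 and 0.05 m and y of jar in the frame of bay_floor between -0.02 and 0.02 m and z of jar in the frame of bay_floor below 0.07 m and linear speed of jar above 0.4 m/s).
It fails at once if the beaker is pushed more than 30 mm or tipped over (distance of beaker from where it was at the start of the episode above 0.03 m or angle between beaker's own z axis and vertical above 0.5 rad).
It fails at once if the amber bottle is pushed more than 30 mm or tipped over (distance of reagent from where it was at the start of the episode above 0.03 m or angle between reagent's own z axis and vertical above 0.5 rad).
It fails at once if the tube rack is pushed more than 30 mm or tipped over (distance of rack from where it was at the start of the episode above 0.03 m or angle between rack's own z axis and vertical above 0.5 rad).
It also fails if it takes over 72 s, if anything falls off the work surface, if the arm or the gripper's body presses on something with over 40 N, if the wrist force passes 120 N, or if a joint passes its speed limit or range.

## Robot

A 6-joint arm with a two-finger parallel gripper is mounted at the origin on the work surface. World frame = base frame: x ahead of the robot, y to its left, z up, the work surface at z = 0. Lengths are in m, angles in degrees, forces in N, time in s.
With the tool pointing down it reaches from about 0.25 to 0.775 m from the base axis. Payload 8.9 kg.
Tool frame: the origin (TCP) lies between the finger pads; the fingertips stand 25 mm ahead of it and the grasp point (between the pads) lies 6 mm ahead of it (manip.tip_extent is the distance from the TCP to the fingertips, in m); z points along the fingers, y is the line along which they close (so a half turn about z gives the same grasp; the last joint's range is limited). The gripper opens to 85 mm and grips with 20 to 120 N. Pads are 22 mm wide; open, the fingers measure 114 mm over their backs; the gripper's body (76 mm by 85 mm) begins 54 mm behind the grasp point. The pads swing forward as they close: fully open they stand 13 mm farther back than shut.
Start: joints at [-83.497, 16.656, -8.789, 64.555, 0, 82.019], TCP at [0.131, -0.508, 0.256] pointing down, gripper open.
Joint ranges: [-144.48, 144.48], [-52.06, 99.96], [-74.48, 78.29], [-112.23, 115.85], [-86.99, 84.42], [-180, 180]. Speed limits (degrees/s): [127.2, 127.2, 159.86, 180, 180, 180].

## Interface

Orientations are given as a 3x3 rotation matrix whose columns are the frame's x, y, z axes.
In Python, from station import manip, read_camera, models gives the robot as it stands.
- The arm moves only by the tool arm_command, never from a script. Its argument "targets" is a list that holds one entry, the list of rows, each a list of 4 numbers: the shift along the tool's x, y, z in m, then the turn about the tool's z in units of 5 degrees (1.0 is 5 degrees). In form: [[[dx, dy, dz, turn], ...]]. A call has 1 to 20 rows; each row is the pose to reach, as a shift and turn from the pose commanded when the call began, along the tool's axes at that moment; what a row does not reach only later rows make up. A row lasts 1/10 s, in which the tool goes at most 50 mm and 8.59 degrees, less where a joint would pass 70% of its speed; a pose out of reach is approached as far as the arm can. A call with a gripper value outside its range is refused whole. "gripper" is the finger opening in m, from 0 to 0.0854, set as the call begins (left out, the last holds). The fingers move at their own pace and stop on an object; "force" is the grip in N (left out, the last holds). Time passes only in rows, so rows that repeat a pose let the fingers close. It gives the time, the measured TCP pose, the force, the opening and the grip force at its end, in the units of the state.
- manip.sense(): the state, without advancing time (a new reading comes with each control period).
- read_camera(name): name is "scene" or "side" or "wrist"; returns a dict with "frame" (384x512x3 uint8, red, green, blue), "K" (3x3 intrinsics, pixels), "R" (3x3) and "t" (3): a world point X has camera coordinates R X + t. Camera axes: x right, y down, z forward; pixel columns grow to the right and rows downward; lengths in m; the calibration is good to about 2 mm. A picture is of the moment at which its call begins. There is no depth.
- manip.finish_job(): hands the job in; it is judged then, once.
Trained networks look in a picture, given as the dict that the camera call returned (one of the last four; its "shot" number tells which), for a name from the list of things; names that differ only in an ending like _2 or _b are one class to them, and where a whole thing is asked for, a point or a joint stands for the part that bears it (a point fixed in the world has none). Each returns a list of dicts, best first, with "conf" (0 to 1); they miss things now and then, are a little off and sometimes report something else, mostly with a low value. They report only what shows in the picture. A call takes as long as a camera call. They do not tell look-alikes from the thing itself.
- models.spot_in(name, picture): "rect" ([left, top, width, height] in pixels, round what is visible of it).
The state is a dict: "t": time; "joint_pos": joint angles; "qd": joint speeds; "joint_efforts": joint torques, N m; "tcp_pos": TCP position; "tcp_rot": TCP orientation; "ft_force": force on the tool from outside, world axes, zero at the start; "moment": the same for the moment, N m; "gripper_width": finger opening in m; "grasp_force": force on a finger pad.
Only numpy, scipy, OpenCV 4.12 (cv2) and the standard library are available. Lean on these libraries where they do the work, as an engineer would, in place of code of your own. Each camera call takes 0.05 s, during which the arm holds its last target. There are 200 camera calls.

## Working session

There is one attempt and no reset: what is moved stays moved. The work goes in short steps, Python scripts to look and compute and a tool call to move; the robot and the scene stay as the last step left them, time stands still between calls to the robot, and variables do not carry over. Pictures are saved under pics/ and viewed, at most 10 in all, crops included, and the job is handed in when it is done.

Besides the shell and the picture viewer there is one more tool, called after "Call:" as name(argument=value, ...), one argument or row to a line, values as JSON. arm_command: Moves the arm, as the interface text tells. Its arguments: {"type":"object","properties":{"targets":{"type":"array","items":{"type":"array","items":{"type":"array","items":{"type":"number"}}}},"gripper":{"type":"number"},"force":{"type":"number"}},"required":["targets"]}

```bash
mkdir -p pics; cat > h.py <<'E'
import numpy as np, cv2
from station import manip, read_camera, models
def ray(p,uv):
    d=np.linalg.inv(p["K"])@np.array([uv[0],uv[1],1.]); R=np.array(p["R"]); return -R.T@np.array(p["t"]), R.T@d
def onz(p,uv,z):
    c,d=ray(p,uv); return c+d*(z-c[2])/d[2]
def proj(p,X):
    x=np.array(p["K"])@(np.array(p["R"])@np.array(X,float)+np.array(p["t"])); return x[:2]/x[2]
def save(n,im): cv2.imwrite("pics/"+n+".png",cv2.cvtColor(im,cv2.COLOR_RGB2BGR))
E
python3 - <<'E'
from h import *
P={}
for n in ["scene","side"]:
    p=P[n]=read_camera(n)
    save(n,cv2.resize(p["frame"],(800,600),interpolation=cv2.INTER_CUBIC))
    print(n,"cam",ray(p,(0,0))[0].round(3))
    for k in ["tray","cassette","jar","tote","rod","beaker","reagent","rack"]:
        print(k,[(np.round(r["rect"]).tolist(),round(r["conf"],2)) for r in models.spot_in(k,p)[:3]])
np.save("P.npy",P,allow_pickle=True)
E
```

```text
scene cam [ 1.621 -0.342  0.904]
tray [([306.0, 149.0, 205.0, 66.0], 0.91)]
cassette []
jar [([328.0, 178.0, 12.0, 10.0], 0.67), ([331.0, 162.0, 12.0, 14.0], 0.48)]
tote [([130.0, 185.0, 69.0, 67.0], 0.58), ([210.0, 182.0, 81.0, 16.0], 0.39)]
rod [([206.0, 185.0, 83.0, 16.0], 0.61)]
beaker [([283.0, 220.0, 22.0, 40.0], 0.74)]
reagent [([327.0, 198.0, 24.0, 46.0], 0.95), ([128.0, 190.0, 69.0, 59.0], 0.48)]
rack [([169.0, 239.0, 80.0, 57.0], 0.62), ([326.0, 199.0, 25.0, 45.0], 0.21), ([131.0, 188.0, 69.0, 61.0], 0.16)]
side cam [ 0.305 -0.487  0.778]
tray [([128.0, 47.0, 104.0, 136.0], 0.68)]
cassette [([200.0, 141.0, 21.0, 27.0], 0.56)]
jar [([163.0, 145.0, 16.0, 28.0], 0.89), ([190.0, 124.0, 16.0, 24.0], 0.82)]
tote [([257.0, 262.0, 86.0, 98.0], 0.56), ([251.0, 126.0, 15.0, 42.0], 0.4), ([197.0, 142.0, 26.0, 28.0], 0.39)]
rod []
beaker [([279.0, 157.0, 28.0, 37.0], 0.84)]
reagent [([249.0, 127.0, 20.0, 39.0], 0.66)]
rack [([316.0, 202.0, 78.0, 80.0], 0.76), ([253.0, 261.0, 89.0, 97.0], 0.57)]
```

View pics/scene.png

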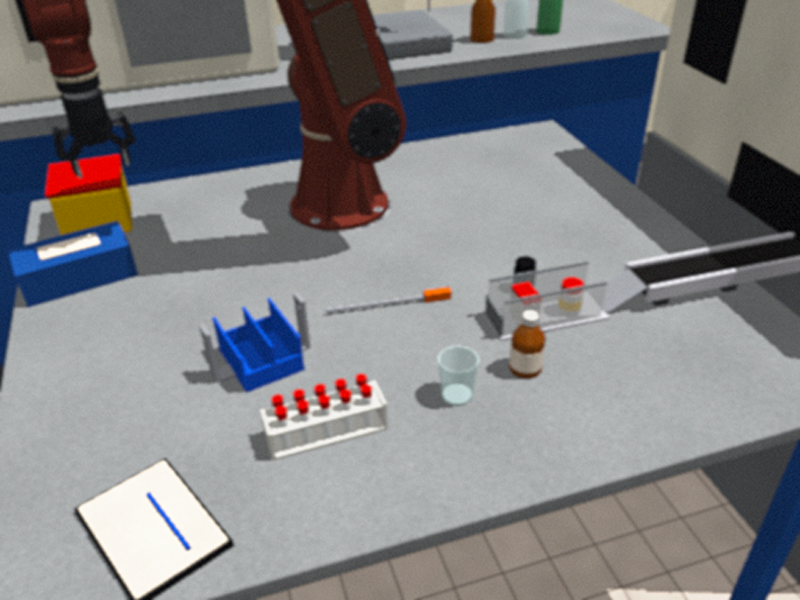

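View pics/side.png

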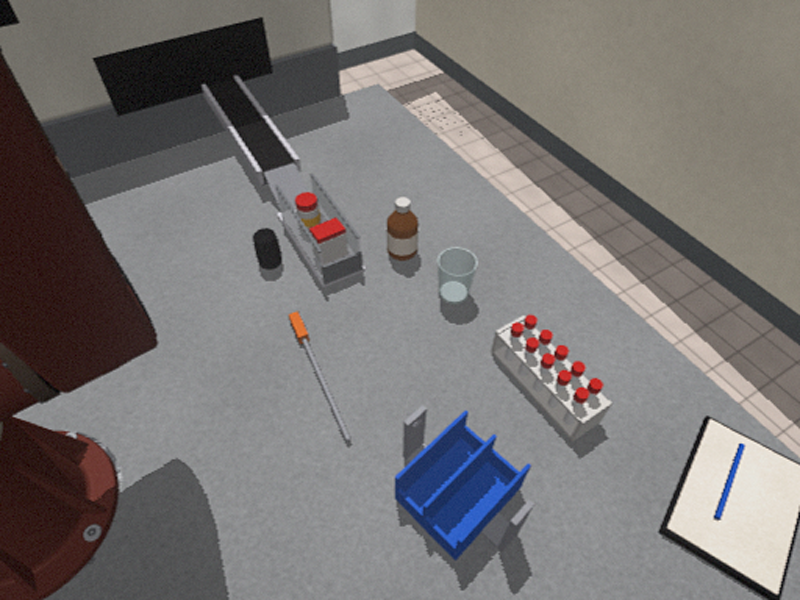

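The side view (800×600) shows two jar candidates. One is at (306,205), red-capped with a yellow band, standing in the tray lane. The other is black, at (267,248), outside the tray. The first fits the description. The cassette's red lid is at (327,231), the rod runs from its grip at (299,327) to its tip at (347,440), and the tote is around (460,490). I'll confirm this with an enlarged crop.

```bash
python3 - <<'E'
from h import *
P=np.load("P.npy",allow_pickle=True).item(); f=P["side"]["frame"]
a=cv2.resize(f[105:185,155:240],None,fx=5,fy=5,interpolation=cv2.INTER_CUBIC) # 425x400
b=cv2.resize(f[250:365,245:345],None,fx=3.6,fy=3.6,interpolation=cv2.INTER_CUBIC)
h=max(a.shape[0],b.shape[0]); o=np.zeros((h,a.shape[1]+b.shape[1],3),np.uint8)
o[:a.shape[0],:a.shape[1]]=a; o[:b.shape[0],a.shape[1]:]=b; print(o.shape); save("crop",o)
p=P["side"]; s=1/1.5625
for n,u,v,z in [("cas lid",327,231,.076),("jar cap",306,199,.074),("grip",299,327,.02),("gripend",292,315,.02),("tip",347,440,.011),("wallA l",397,480,.08),("wallA r",466,413,.08),("B r",493,437,.08),("C r",528,467,.08),("tray stop l",325,285,0),("tray stop r",362,277,0),("bracket1 top",414,414,.112),("bracket2 top",522,512,.112)]:
    print(n,onz(p,(u*s,v*s),z).round(3)[:2])
p=P["scene"]
for n,u,v,z in [("cas lid",525,290,.076),("jar cap",572,284,.074),("grip",437,294,.02),("tip",329,312,.011)]:
    print(n,onz(p,(u*s,v*s),z).round(3)[:2])
E
```

```text
(414, 785, 3)
cas lid [0.586 0.218]
jar cap [0.593 0.323]
grip [0.46  0.085]
gripend [0.46  0.115]
tip [ 0.433 -0.138]
wallA l [ 0.451 -0.252]
wallA r [ 0.584 -0.22 ]
B r [ 0.595 -0.269]
C r [ 0.608 -0.327]
tray stop l [0.547 0.165]
tray stop r [0.616 0.147]
bracket1 top [ 0.511 -0.197]
bracket2 top [ 0.552 -0.374]
cas lid [0.584 0.228]
jar cap [0.594 0.324]
grip [0.467 0.091]
tip [ 0.441 -0.131]
```

View pics/crop.png

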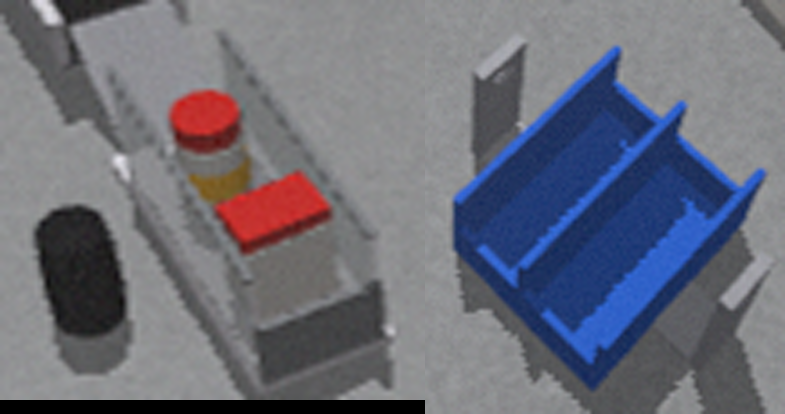

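The crop confirms it: the jar is the red-capped, yellow-banded one in the lane at (205,140), the cassette is at (275,230), and the black look-alike at (80,270) is outside. In the tote, the narrow slot is on the upper-left (+y) side and the wide bay on the lower-right side. I'll move over the tote for a wrist look.

```bash
cat >> h.py <<'E'
def go(x,y,z,yaw=None):
    """shift in tool axes to TCP target; yaw = world angle (deg) of closing axis (mod 180)"""
    s=manip.sense(); R=np.array(s["tcp_rot"]); d=R.T@(np.array([x,y,z])-s["tcp_pos"])
    cy=np.degrees(np.arctan2(R[1,1],R[0,1])); t=0
    if yaw is not None:
        t=(yaw-cy+90)%180-90   # world turn ccw; tool z down -> negative
    print("t",round(s["t"],2),"tcp",np.round(s["tcp_pos"],4),"closing",round(cy,2),"j6",round(s["joint_pos"][5],1),"shift",d.round(4),"turn units",round(-t/5,3),"alt",round((-t-np.sign(-t)*180)/5,3))
E
python3 - <<'E'
from h import *
go(.5,-.2,.36,13); print(np.round(manip.sense()["tcp_rot"],3)); p=read_camera("wrist"); print(ray(p,(256,192)),p["K"][0])
E
```

```text
t 0.9 tcp [ 0.1313 -0.5083  0.2563] closing -75.52 j6 82.0 shift [ 0.4341 -0.2063 -0.1037] turn units -17.703 alt 18.297
[[ 0.968  0.25   0.   ]
 [ 0.25  -0.968  0.   ]
 [ 0.    -0.    -1.   ]]
(array([ 0.1977474 , -0.49307487,  0.37448597]), array([-0.24483901, -0.05941565, -0.96789208])) [298.75215203   0.         257.4356292 ]
```

Call:
arm_command(
  targets=[
    [[0.434,-0.206,-0.104,0],[0.434,-0.206,-0.104,0],[0.434,-0.206,-0.104,0],[0.434,-0.206,-0.104,0],[0.434,-0.206,-0.104,0],[0.434,-0.206,-0.104,0],[0.434,-0.206,-0.104,0],[0.434,-0.206,-0.104,0],[0.434,-0.206,-0.104,0],[0.434,-0.206,-0.104,0],[0.434,-0.206,-0.104,0],[0.434,-0.206,-0.104,0],[0.434,-0.206,-0.104,0],[0.434,-0.206,-0.104,0],[0.434,-0.206,-0.104,0],[0.434,-0.206,-0.104,0]],
  ],
  gripper=0.0854,
)

```text
t: 2.55
tcp_pos: [0.4995, -0.2009, 0.3603]
tcp_rot: [[0.969, 0.249, -0.0], [0.249, -0.969, -0.0], [-0.0, 0.0, -1.0]]
ft_force: [0.8, 0.5, 0.9]
gripper_width: 0.0851
grasp_force: 0.0
```

```bash
python3 - <<'E'
from h import *
go(.52,.2,.36); p=read_camera("wrist"); np.save("Wt.npy",p,allow_pickle=True)
save("wt",cv2.resize(p["frame"],(800,600),interpolation=cv2.INTER_CUBIC))
E
```

```text
t 2.55 tcp [ 0.4995 -0.2009  0.3603] closing -75.59 j6 135.9 shift [ 1.196e-01 -3.832e-01  3.000e-04] turn units 0.0 alt 0.0
```

View pics/wt.png

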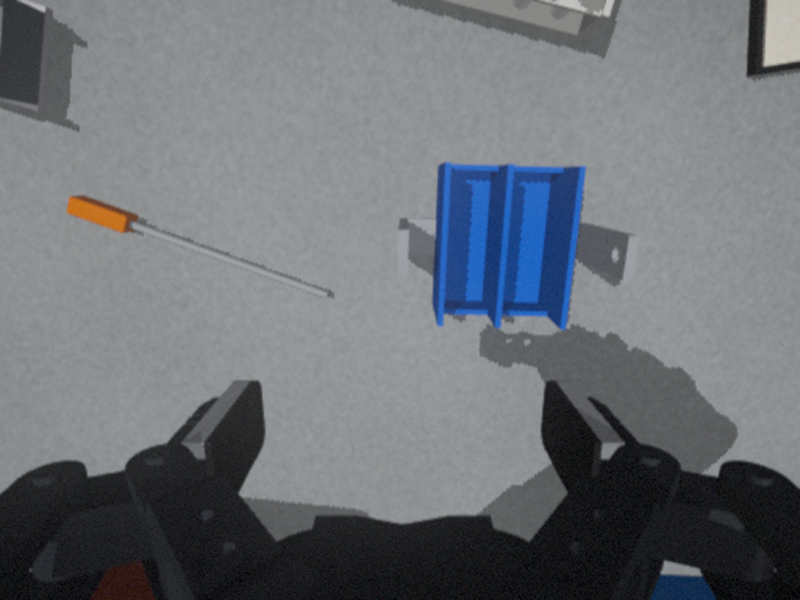

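The wrist view shows the tote clearly at (510,245) with the brackets at (415,240) and (615,255). The rod's grip is at (100,214) and its tip at (331,294). I'll fit both silhouettes.

```bash
cat >> h.py <<'E'
from scipy.optimize import minimize
def boxes_mask(p,boxes,x,y,yaw,S=4):
    c,s=np.cos(yaw),np.sin(yaw); m=np.zeros((384*S,512*S),np.uint8)
    for (x0,x1,y0,y1,z0,z1) in boxes:
        pts=[proj(p,(x+c*a-s*b,y+s*a+c*b,z)) for a in(x0,x1) for b in(y0,y1) for z in(z0,z1)]
        pts=(np.array(pts)+.5)*S-.5
        cv2.fillConvexPoly(m,cv2.convexHull(np.round(pts).astype(np.int32)),255)
    return cv2.resize(m,(512,384),interpolation=cv2.INTER_AREA)/255.
def fit(p,mask,boxes,x0):
    f=lambda q: np.abs(boxes_mask(p,boxes,q[0],q[1],q[2])-mask).sum()
    best=None
    for dy in (-.1,0,.1):
        s0=np.array([x0[0],x0[1],x0[2]+dy]); sim=np.vstack([s0,s0+[.01,0,0],s0+[0,.01,0],s0+[0,0,.1]])
        r=minimize(f,s0,method="Nelder-Mead",options=dict(initial_simplex=sim,xatol=1e-4,fatol=.01,maxiter=150))
        if best is None or r.fun<best.fun: best=r
    return best.x,best.fun,mask.sum()
TOTE=[(-.07,.07,-.0575,.0575,0,.006)]+[(-.07,.07,y-.0025,y+.0025,0,.08) for y in(.055,.0035,-.055)]+[(x-.0025,x+.0025,-.0575,.0575,0,.04) for x in(.0675,-.0675)]
E
python3 - <<'E'
from h import *
p=np.load("Wt.npy",allow_pickle=True).item(); f=p["frame"].astype(int); r,g,b=f[...,0],f[...,1],f[...,2]
m=((b>1.6*r)&(b>60)&(b>g*1.2)).astype(float); m[230:]=0; 
print("tote",fit(p,m,TOTE,(.53,-.285,.23)))
m2=((r>1.6*g)&(r>2*b)&(r>90)).astype(float); m2[230:]=0; m2[:,:20]=0;m2[:,150:]=0
print("grip",fit(p,m2,[(-.028,.028,-.009,.009,0,.022)],(.46,.088,-1.69)))
s=.64; print("tip",onz(p,(331*s,294*s),.011),"neck",onz(p,(134*s,225*s),.011))
for u,v in((612,253),(616,256)): print(onz(p,(u*s,v*s),.094))
E
```

```text
tote (array([ 0.53167081, -0.28866961,  0.2265853 ]), np.float64(118.03529411764706), np.float64(8867.0))
grip (array([ 0.45977477,  0.09059281, -1.58182296]), np.float64(191.25882352941176), np.float64(481.0))
tip [ 0.43612162 -0.14381485  0.011     ] neck [0.45628823 0.0598468  0.011     ]
[ 0.55145724 -0.3692817   0.094     ]
[ 0.54993813 -0.37341366  0.094     ]
```

Call:
arm_command(
  targets=[
    [[0.132,-0.432,0,-31.5],[0.132,-0.432,0,-31.5],[0.132,-0.432,0,-31.5],[0.132,-0.432,0,-31.5],[0.132,-0.432,0,-31.5],[0.132,-0.432,0,-31.5],[0.132,-0.432,0,-31.5],[0.132,-0.432,0,-31.5],[0.132,-0.432,0,-31.5],[0.132,-0.432,0,-31.5],[0.132,-0.432,0,-31.5],[0.132,-0.432,0,-31.5],[0.132,-0.432,0,-31.5],[0.132,-0.432,0,-31.5],[0.132,-0.432,0,-31.5],[0.132,-0.432,0,-31.5],[0.132,-0.432,0,-31.5],[0.132,-0.432,0,-31.5],[0.132,-0.432,0,-31.5],[0.132,-0.432,0,-31.5]],
  ],
)

```text
t: 4.6
tcp_pos: [0.5198, 0.2507, 0.3603]
tcp_rot: [[-0.99, 0.139, 0.0], [0.139, 0.99, -0.0], [-0.0, -0.0, -1.0]]
ft_force: [0.7, 0.6, -0.3]
gripper_width: 0.0853
grasp_force: 0.0
```

```bash
python3 - <<'E'
from h import *
go(.586,.22,.2,82); p=read_camera("wrist"); np.save("Wy.npy",p,allow_pickle=True)
save("wy",cv2.resize(p["frame"],(800,600),interpolation=cv2.INTER_CUBIC))
E
```

```text
t 4.6 tcp [0.5198 0.2507 0.3603] closing 81.99 j6 26.5 shift [-0.0698 -0.0212  0.1603] turn units -0.001 alt 35.999
```

View pics/wy.png

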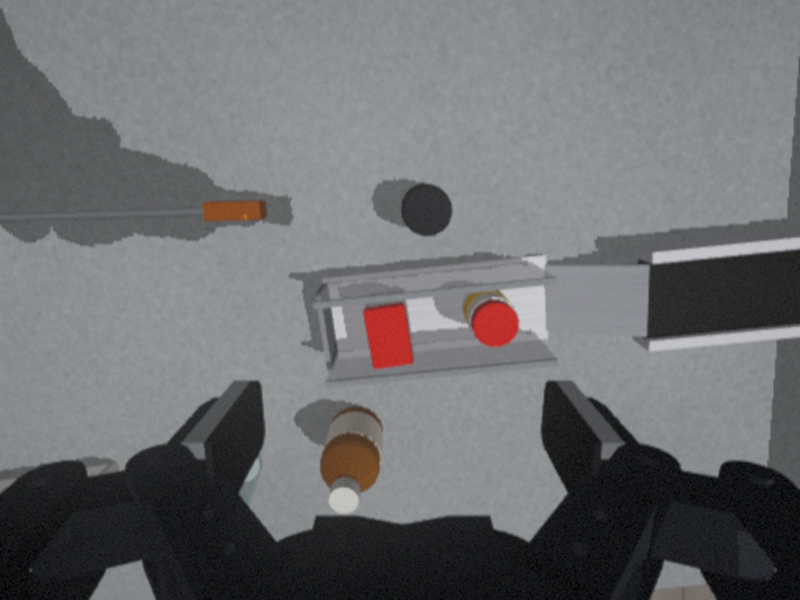

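The wrist view shows the cassette lid at (389,335), the jar cap at (494,323), the black decoy at (427,209) outside the lane, and the amber bottle at (350,450).

```bash
python3 - <<'E'
from h import *
p=np.load("Wy.npy",allow_pickle=True).item(); f=p["frame"].astype(int); r,g,b=f[...,0],f[...,1],f[...,2]
m=((r>2.2*g)&(r>2.2*b)&(r>110)&(abs(g-b)<40)).astype(np.uint8); m[260:]=0; m[:180]=0
n,l,st,c=cv2.connectedComponentsWithStats(m)
for i in range(1,n):
    if st[i,4]<100: continue
    print(st[i],c[i])
    cn=max(cv2.findContours((l==i).astype(np.uint8),0,1)[0],key=len)[:,0,:]
    z=.076 if c[i][0]<285 else .074
    w=np.array([onz(p,q,z)[:2] for q in cn],np.float32)*1000
    (cx,cy),(a,bb),ang=cv2.minAreaRect(w); print("rect",cx,cy,a,bb,ang, "centroid",onz(p,c[i],z)[:2], "circ",cv2.minEnclosingCircle(w))
s=.64
for n,u,v,z in [("nearguide L",320,302,.088),("nearguide R",556,275,.088),("far L",328,380,.088),("far R",556,359,.088),("bottle cap",343,498,.125),("bottle base",352,440,.03),("stopL",333,366,.03),("grip l",203,211,.022),("grip r",266,210,.022)]:
    print(n,onz(p,(u*s,v*s),z)[:2].round(4))
P=np.load("P.npy",allow_pickle=True).item()["side"]
print("bottle side cap",onz(P,(402*s,203*s),.125)[:2], "base", onz(P,(403*s,252*s),.0)[:2])
E
```

```text
[302 193  30  29 650] [316.49846154 207.05384615]
rect 591.2240600585938 323.39678955078125 41.378082275390625 39.04655838012695 37.74977111816406 centroid [0.59096313 0.32340146] circ ((591.2071533203125, 323.3544921875), 21.25611114501953)
[ 233  195   31   41 1002] [248.21257485 214.71157685]
rect 588.8651123046875 225.9456024169922 57.721702575683594 37.13338088989258 0.7877664566040039 centroid [0.58826302 0.22600648] circ ((589.279541015625, 226.57969665527344), 32.718284606933594)
nearguide L [0.5459 0.1733]
nearguide R [0.5503 0.3767]
far L [0.6189 0.167 ]
far R [0.627  0.3727]
bottle cap [0.7166 0.1684]
bottle base [0.7162 0.1664]
stopL [0.6287 0.1613]
grip l [0.4571 0.0644]
grip r [0.4645 0.1245]
bottle side cap [0.71536317 0.16480474] base [0.71807746 0.16299251]
```

Call:
arm_command(
  targets=[
    [[-0.0714,-0.0144,0.1,-1.6],[-0.0714,-0.0144,0.1,-1.6],[-0.0714,-0.0144,0.18,-1.6],[-0.0714,-0.0144,0.2,-1.6],[-0.0714,-0.0144,0.2,-1.6],[-0.0714,-0.0144,0.2,-1.6],[-0.0714,-0.0144,0.23,-1.6],[-0.0714,-0.0144,0.25,-1.6],[-0.0714,-0.0144,0.27,-1.6],[-0.0714,-0.0144,0.29,-1.6],[-0.0714,-0.0144,0.305,-1.6],[-0.0714,-0.0144,0.312,-1.6],[-0.0714,-0.0144,0.312,-1.6],[-0.0714,-0.0144,0.312,-1.6]],
  ],
  gripper=0.054,
  force=40,
)

```text
t: 6.05
tcp_pos: [0.5894, 0.227, 0.0497]
tcp_rot: [[-1.0, 0.001, 0.002], [0.001, 1.0, 0.0], [-0.002, 0.0, -1.0]]
ft_force: [-0.5, 0.2, 1.2]
gripper_width: 0.0537
grasp_force: 0.0
```

Call:
arm_command(
  targets=[
    [[0,0,0,0],[0,0,0,0],[0,0,0,0],[0,0,0,0],[0,0,0,0],[0,0,-0.01,0],[0,0,-0.03,0],[0,0,-0.06,0],[0,0,-0.1,0],[0,0,-0.12,0],[0.039,-0.05,-0.12,-2.6],[0.039,-0.1,-0.12,-2.6],[0.039,-0.15,-0.12,-2.6],[0.039,-0.2,-0.12,-2.6],[0.039,-0.25,-0.12,-2.6],[0.039,-0.277,-0.12,-2.6],[0.039,-0.277,-0.12,-2.6],[0.039,-0.277,-0.12,-2.6]],
  ],
  gripper=0.025,
)

```text
t: 7.85
tcp_pos: [0.5492, -0.051, 0.1688]
tcp_rot: [[-0.975, -0.223, 0.0], [-0.223, 0.975, 0.0], [-0.0, 0.0, -1.0]]
ft_force: [-0.5, 0.5, -1.0]
gripper_width: 0.0373
grasp_force: 40.8
```

```bash
python3 - <<'E'
from h import *
go(.55,-.05,.044,103); p=read_camera("side"); a=p["frame"][100:300,140:400]
s=.64
q=np.load("P.npy",allow_pickle=True).item()["side"]
for n,u,v in (("beaker",456,293),("rackL",498,358),("rackR",580,438)): print(n,onz(q,(u*s,v*s),0)[:2].round(3))
save("a",cv2.resize(a,None,fx=3,fy=3))
E
```

```text
t 7.85 tcp [ 0.5492 -0.051   0.1688] closing 102.86 j6 -25.8 shift [-0.001   0.0008  0.1248] turn units -0.028 alt 35.972
beaker [0.746 0.021]
rackL [ 0.723 -0.134]
rackR [ 0.74  -0.314]
```

View pics/a.png

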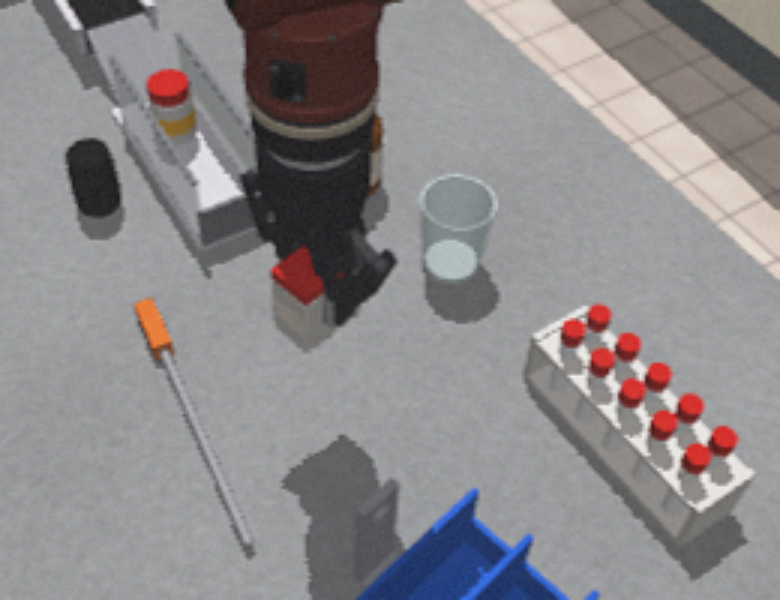

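The cassette is held upright at (300,290), clear of everything. I'll set it down and regrasp it.

Call:
arm_command(
  targets=[
    [[0,0,0.05,0],[0,0,0.09,0],[0,0,0.11,0],[0,0,0.118,0],[0,0,0.122,0],[0,0,0.1245,0],[0,0,0.1245,0],[0,0,0.1245,0]],
  ],
)

```text
t: 8.7
tcp_pos: [0.5501, -0.0503, 0.0448]
tcp_rot: [[-0.974, -0.225, 0.002], [-0.225, 0.974, -0.0], [-0.001, -0.001, -1.0]]
ft_force: [-0.9, 0.4, -1.3]
gripper_width: 0.0373
grasp_force: 40.8
```

Call:
arm_command(
  targets=[
    [[0,0,0,0],[0,0,0,0],[0,0,0,0],[0,0,0,0],[0,0,-0.05,0],[0,0,-0.085,0],[0,0,-0.085,18],[0,0,-0.085,18],[0,0,-0.085,18],[0,0,-0.085,18],[0,0,-0.085,18],[0,0,-0.085,18],[0,0,-0.085,18],[0,0,-0.085,18],[0,0,-0.085,18],[0,0,-0.085,18],[0,0,-0.085,18],[0,0,-0.085,18]],
  ],
  gripper=0.08,
)

```text
t: 10.5
tcp_pos: [0.5493, -0.0503, 0.1288]
tcp_rot: [[-0.224, 0.975, -0.0], [0.975, 0.224, 0.0], [0.0, -0.0, -1.0]]
ft_force: [0.7, 0.4, -0.1]
gripper_width: 0.0803
grasp_force: 0.0
```

Call:
arm_command(
  targets=[
    [[0,0,0.03,0],[0,0,0.06,0],[0,0,0.075,0],[0,0,0.083,0],[0,0,0.083,0],[0,0,0.083,0]],
  ],
)

```text
t: 11.1
tcp_pos: [0.5499, -0.0503, 0.0465]
tcp_rot: [[-0.225, 0.974, 0.001], [0.974, 0.225, -0.0], [-0.0, 0.001, -1.0]]
ft_force: [0.6, 0.4, -0.8]
gripper_width: 0.0801
grasp_force: 0.0
```

Call:
arm_command(
  targets=[
    [[0,0,0,0],[0,0,0,0],[0,0,0,0],[0,0,0,0],[0,0,0,0],[0,0,0,0],[0,0,-0.02,0],[0,0,-0.07,0],[0,0,-0.12,0],[0,0,-0.13,0],[0,0,-0.13,0]],
  ],
  gripper=0.045,
)

```text
t: 12.2
tcp_pos: [0.5507, -0.0505, 0.1779]
tcp_rot: [[-0.225, 0.974, 0.004], [0.974, 0.225, -0.001], [-0.002, 0.004, -1.0]]
ft_force: [0.2, 0.2, -1.9]
gripper_width: 0.0577
grasp_force: 43.8
```

```bash
python3 - <<'E'
from h import *
c,s=np.cos(.2266),np.sin(.2266); O=np.array([.5317,-.2887]); ty=np.array([-s,c])
S=O+.02925*ty; B=O-.02575*ty; print("slot",S,"bay",B)
go(*S,.17,12.98)
st=manip.sense(); print(st["gripper_width"],st["grasp_force"],st["ft_force"],st["tcp_rot"][:2])
E
```

```text
slot [ 0.52512853 -0.26019775] bay [ 0.53748514 -0.31379172]
t 12.2 tcp [ 0.5507 -0.0505  0.1779] closing 12.99 j6 64.2 shift [-0.1986 -0.0721  0.008 ] turn units 0.003 alt -35.997
0.0576875688219722 43.77201184630394 [ 0.1963276   0.16890429 -1.9022343 ] [[-0.22484525  0.97438502  0.00429472]
 [ 0.9743926   0.22485131 -0.00097864]]
```

Call:
arm_command(
  targets=[
    [[-0.05,-0.018,0,0],[-0.1,-0.036,0,0],[-0.15,-0.054,0,0],[-0.185,-0.068,0,0],[-0.1986,-0.0721,0,0],[-0.1986,-0.0721,0,0],[-0.1986,-0.0721,0,0],[-0.1986,-0.0721,0,0]],
  ],
)

```text
t: 13.0
tcp_pos: [0.5236, -0.2582, 0.175]
tcp_rot: [[-0.226, 0.974, -0.001], [0.974, 0.226, 0.001], [0.002, -0.001, -1.0]]
ft_force: [0.2, -0.8, -2.0]
gripper_width: 0.0577
grasp_force: 43.7
```

```bash
python3 - <<'E'
from h import *
p=np.load("P.npy",allow_pickle=True).item()["side"]; f=p["frame"].astype(int); r,g,b=f[...,0],f[...,1],f[...,2]
m=((b>1.6*r)&(b>60)&(b>g*1.2)).astype(float); m[:250]=0;m[370:]=0;m[:,:240]=0;m[:,350:]=0
print("tote side",fit(p,m,TOTE,(.53,-.285,.23)))
go(.52513,-.2602,.17,12.98)
p=read_camera("wrist"); save("w3",cv2.resize(p["frame"],(640,480),interpolation=cv2.INTER_CUBIC))
E
```

```text
tote side (array([ 0.53175276, -0.2854915 ,  0.22727944]), np.float64(87.45490196078431), np.float64(4257.0))
t 13.0 tcp [ 0.5236 -0.2582  0.175 ] closing 13.07 j6 43.5 shift [-0.0023  0.0011  0.005 ] turn units 0.018 alt -35.982
```

View pics/w3.png

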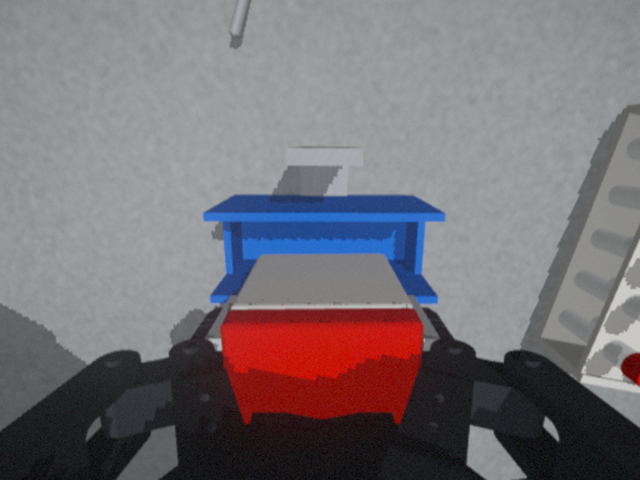

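The wrist view shows the cassette over the slot, with the slot's outer wall at rows 196–220. I'll refine tote y from that wall.

```bash
python3 - <<'E'
from h import *
p=read_camera("wrist"); f=p["frame"].astype(int); r,g,b=f[...,0],f[...,1],f[...,2]
m=((b>1.6*r)&(b>60)&(b>g*1.2)).astype(float)
for (lo,hi) in ((0,176),(0,185)):
  F=lambda q:np.abs(boxes_mask(p,TOTE,q[0],q[1],q[2])-m)[lo:hi].sum()
  r_=minimize(F,[.5317,-.287,.2266],method="Nelder-Mead",options=dict(initial_simplex=np.array([[.5317,-.287,.2266],[.5367,-.287,.2266],[.5317,-.281,.2266],[.5317,-.287,.28]]),xatol=1e-4,fatol=.01))
  print(r_.x,r_.fun,m[lo:hi].sum())
  for y in (-.2887,-.287,-.2855): print(y,F([.5317,y,.2266]))
E
```

```text
[ 0.53195429 -0.2883594   0.22938058] 58.65098039215687 3464.0
-0.2887 86.7450980392157
-0.287 322.7960784313725
-0.2855 689.2666666666667
[ 0.53194089 -0.2883726   0.22898011] 86.56470588235294 4954.0
-0.2887 130.9607843137255
-0.287 352.9725490196078
-0.2855 726.5803921568627
```

Call:
arm_command(
  targets=[
    [[0,0,0.02,0],[0,0,0.04,0],[0,0,0.04,0],[0,0,0.04,0]],
  ],
)

```text
t: 13.5
tcp_pos: [0.5238, -0.2592, 0.1361]
tcp_rot: [[-0.226, 0.974, -0.0], [0.974, 0.226, 0.0], [0.0, -0.0, -1.0]]
ft_force: [1.1, 0.5, -1.0]
gripper_width: 0.0575
grasp_force: 43.6
```

```bash
python3 - <<'E'
from h import *
go(.5252,-.2595,.053,13)
E
```

```text
t 13.5 tcp [ 0.5238 -0.2592  0.1361] closing 13.04 j6 43.5 shift [-0.0006  0.0013  0.0831] turn units 0.008 alt -35.992
```

Call:
arm_command(
  targets=[
    [[-0.0005,0.001,0.015,0],[-0.0005,0.001,0.03,0],[-0.0005,0.001,0.045,0],[-0.0005,0.001,0.06,0],[-0.0005,0.001,0.07,0],[-0.0005,0.001,0.076,0],[-0.0005,0.001,0.08,0],[-0.0005,0.001,0.08,0],[-0.0005,0.001,0.08,0]],
  ],
)

```text
t: 14.4
tcp_pos: [0.5252, -0.2604, 0.0563]
tcp_rot: [[-0.225, 0.974, 0.001], [0.974, 0.225, -0.0], [-0.001, 0.001, -1.0]]
ft_force: [-0.5, 0.3, -1.2]
gripper_width: 0.0578
grasp_force: 43.6
```

Call:
arm_command(
  targets=[
    [[0,-0.0,0.002,0],[0,0,0.0035,0],[0,0,0.0035,0],[0,0,0.0035,0]],
  ],
)

```text
t: 14.8
tcp_pos: [0.5248, -0.2602, 0.0523]
tcp_rot: [[-0.225, 0.974, -0.0], [0.974, 0.225, 0.0], [0.0, -0.0, -1.0]]
ft_force: [-1.2, 0.2, -1.0]
gripper_width: 0.0573
grasp_force: 43.6
```

Call:
arm_command(
  targets=[
    [[0,0,0.001,0],[0,0,0.001,0],[0,0,0.001,0]],
  ],
)

```text
t: 15.1
tcp_pos: [0.525, -0.2603, 0.052]
tcp_rot: [[-0.225, 0.974, 0.0], [0.974, 0.225, -0.0], [-0.0, 0.0, -1.0]]
ft_force: [-2.8, 0.7, 6.7]
gripper_width: 0.0578
grasp_force: 44.2
```

Call:
arm_command(
  targets=[
    [[0,0,0,0],[0,0,0,0],[0,0,0,0],[0,0,0,0],[0,0,-0.04,0],[0,0,-0.09,0],[0,0,-0.14,0],[0,0,-0.18,0],[0,0,-0.18,0]],
  ],
  gripper=0.072,
)

```text
t: 16.0
tcp_pos: [0.5273, -0.2618, 0.2374]
tcp_rot: [[-0.225, 0.974, 0.008], [0.974, 0.225, -0.005], [-0.007, 0.007, -1.0]]
ft_force: [0.7, -0.1, -0.6]
gripper_width: 0.072
grasp_force: 0.0
```

```bash
python3 - <<'E'
from h import *
go(.591,.3235,.23,89)
E
```

```text
t 16.0 tcp [ 0.5273 -0.2618  0.2374] closing 12.99 j6 43.5 shift [0.556  0.1936 0.0048] turn units -15.202 alt 20.798
```

Call:
arm_command(
  targets=[
    [[0.556,0.1936,0,-15.2],[0.556,0.1936,0,-15.2],[0.556,0.1936,0,-15.2],[0.556,0.1936,0,-15.2],[0.556,0.1936,0,-15.2],[0.556,0.1936,0,-15.2],[0.556,0.1936,0,-15.2],[0.556,0.1936,0,-15.2],[0.556,0.1936,0,-15.2],[0.556,0.1936,0,-15.2],[0.556,0.1936,0,-15.2],[0.556,0.1936,0,-15.2],[0.556,0.1936,0,-15.2],[0.556,0.1936,0,-15.2],[0.556,0.1936,0,-15.2],[0.556,0.1936,0,-15.2],[0.556,0.1936,0,-15.2],[0.556,0.1936,0,-15.2]],
  ],
  gripper=0.066,
)

```text
t: 17.8
tcp_pos: [0.5888, 0.3243, 0.2316]
tcp_rot: [[-1.0, 0.019, 0.0], [0.019, 1.0, 0.0], [-0.0, 0.0, -1.0]]
ft_force: [-0.8, 0.8, 0.2]
gripper_width: 0.066
grasp_force: 0.0
```

```bash
python3 - <<'E'
from h import *
go(.591,.3235,.048,89)
p=read_camera("wrist"); f=p["frame"].astype(int); r,g,b=f[...,0],f[...,1],f[...,2]
m=((r>2.2*g)&(r>2.2*b)&(r>110)&(abs(g-b)<40)).astype(np.uint8)
n,l,st,c=cv2.connectedComponentsWithStats(m)
for i in range(1,n):
    if st[i,4]>100: print(st[i],onz(p,c[i],.074).round(4))
E
```

```text
t 17.8 tcp [0.5888 0.3243 0.2316] closing 88.92 j6 23.7 shift [-0.0022 -0.0008  0.1836] turn units -0.016 alt 35.984
[ 238  168   43   44 1452] [0.5913 0.3241 0.074 ]
```

Call:
arm_command(
  targets=[
    [[-0.0018,0,0.05,0],[-0.0018,0,0.09,0],[-0.0018,0,0.11,0],[-0.0018,0,0.13,0],[-0.0018,0,0.15,0],[-0.0018,0,0.17,0],[-0.0018,0,0.18,0],[-0.0018,0,0.182,0],[-0.0018,0,0.182,0],[-0.0018,0,0.182,0]],
  ],
)

```text
t: 18.85
tcp_pos: [0.5911, 0.3253, 0.0504]
tcp_rot: [[-1.0, 0.018, 0.002], [0.018, 1.0, 0.001], [-0.002, 0.001, -1.0]]
ft_force: [-0.4, 0.2, 1.1]
gripper_width: 0.0663
grasp_force: 0.0
```

Call:
arm_command(
  targets=[
    [[0,0,0,0],[0,0,0,0],[0,0,0,0],[0,0,0,0],[0,0,0,0],[0,0,0,0],[0,0,-0.01,0],[0,0,-0.04,0],[0,0,-0.08,0],[0,0,-0.12,0],[0,0,-0.15,0],[0,0,-0.15,0]],
  ],
  gripper=0.03,
)

```text
t: 20.05
tcp_pos: [0.5925, 0.326, 0.2051]
tcp_rot: [[-1.0, 0.018, 0.008], [0.018, 1.0, 0.003], [-0.007, 0.003, -1.0]]
ft_force: [1.4, 1.2, -0.3]
gripper_width: 0.045
grasp_force: 41.0
```

```bash
python3 - <<'E'
from h import *
th=np.radians(13.05);O=np.array([.5318,-.2882]); B=O-.02575*np.array([-np.sin(th),np.cos(th)]); print(B)
go(*B,.2,13); p=read_camera("wrist"); save("w4",cv2.resize(p["frame"],(640,480)))
E
```

```text
[ 0.53761438 -0.31328496]
t 20.05 tcp [0.5925 0.326  0.2051] closing 88.99 j6 23.6 shift [ 0.0436 -0.6402  0.0027] turn units 15.198 alt -20.802
```

Call:
arm_command(
  targets=[
    [[0.0436,-0.6402,0,15.2],[0.0436,-0.6402,0,15.2],[0.0436,-0.6402,0,15.2],[0.0436,-0.6402,0,15.2],[0.0436,-0.6402,0,15.2],[0.0436,-0.6402,0,15.2],[0.0436,-0.6402,0,15.2],[0.0436,-0.6402,0,15.2],[0.0436,-0.6402,0,15.2],[0.0436,-0.6402,0,15.2],[0.0436,-0.6402,0,15.2],[0.0436,-0.6402,0,15.2],[0.0436,-0.6402,0,15.2],[0.0436,-0.6402,0,15.2],[0.0436,-0.6402,0,15.2],[0.0436,-0.6402,0,15.2],[0.0436,-0.6402,0,15.2],[0.0436,-0.6402,0,15.2],[0.0436,-0.6402,0,15.2],[0.0436,-0.6402,0,15.2]],
  ],
)

```text
t: 22.1
tcp_pos: [0.5356, -0.3138, 0.1995]
tcp_rot: [[-0.225, 0.974, 0.0], [0.974, 0.225, -0.0], [-0.0, 0.0, -1.0]]
ft_force: [-0.3, -0.2, -1.2]
gripper_width: 0.0447
grasp_force: 41.2
```

```bash
python3 - <<'E'
from h import *
go(.5376,-.3133,.135,13); p=read_camera("wrist"); save("w5",cv2.resize(p["frame"],(640,480)))
f=p["frame"].astype(int); r,g,b=f[...,0],f[...,1],f[...,2]
m=((r>2.2*g)&(r>2.2*b)&(r>110)&(abs(g-b)<40)).astype(np.uint8)
n,l,st,c=cv2.connectedComponentsWithStats(m)
for i in range(1,n):
    if st[i,4]>100: print(st[i],c[i])
E
```

```text
t 22.1 tcp [ 0.5356 -0.3138  0.1995] closing 13.03 j6 39.9 shift [0.0001 0.0021 0.0645] turn units 0.005 alt -35.995
[ 223  107   73   48 3397] [259.17103326 130.16190757]
[500 207  12  25 207] [506.73913043 220.30434783]
[ 201  240  114   95 8568] [257.63445378 290.47093838]
```

View pics/w5.png

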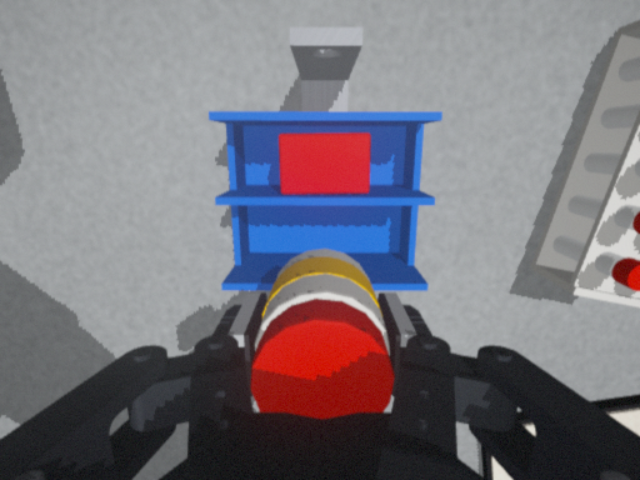

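The cassette stands in the slot at (325,163), and the jar is held upright above the bay. I'll lower it now.

Call:
arm_command(
  targets=[
    [[0,0.001,0.02,0],[0,0.001,0.045,0],[0,0.001,0.065,0],[0,0.001,0.08,0],[0,0.001,0.095,0],[0,0.001,0.11,0],[0,0.001,0.125,0],[0,0.001,0.136,0],[0,0.001,0.142,0],[0,0.001,0.144,0],[0,0.001,0.144,0],[0,0.001,0.144,0]],
  ],
)

```text
t: 23.35
tcp_pos: [0.5366, -0.3142, 0.0558]
tcp_rot: [[-0.225, 0.974, 0.0], [0.974, 0.225, -0.0], [-0.0, 0.0, -1.0]]
ft_force: [0.1, 0.9, -0.3]
gripper_width: 0.0451
grasp_force: 41.2
```

Call:
arm_command(
  targets=[
    [[0,0,0.002,0],[0,0,0.004,0],[0,0,0.0055,0],[0,0,0.0055,0],[0,0,0.0055,0]],
  ],
)

```text
t: 23.85
tcp_pos: [0.5364, -0.3141, 0.0498]
tcp_rot: [[-0.225, 0.974, -0.0], [0.974, 0.225, -0.0], [-0.0, -0.0, -1.0]]
ft_force: [0.5, 0.1, -0.4]
gripper_width: 0.0451
grasp_force: 41.2
```

Call:
arm_command(
  targets=[
    [[0,0,0.001,0],[0,0,0.001,0],[0,0,0.001,0]],
  ],
)

```text
t: 24.15
tcp_pos: [0.5365, -0.3142, 0.0495]
tcp_rot: [[-0.225, 0.974, 0.0], [0.974, 0.225, -0.0], [-0.001, 0.0, -1.0]]
ft_force: [-1.5, 0.9, 5.0]
gripper_width: 0.045
grasp_force: 41.9
```

Call:
arm_command(
  targets=[
    [[0,0,0,0],[0,0,0,0],[0,0,0,0],[0,0,0,0],[0,0,-0.04,0],[0,0,-0.09,0],[0,0,-0.14,0],[0,0,-0.18,0],[0,0,-0.18,0]],
  ],
  gripper=0.066,
)

```text
t: 25.05
tcp_pos: [0.5388, -0.3158, 0.2351]
tcp_rot: [[-0.225, 0.974, 0.008], [0.974, 0.225, -0.006], [-0.008, 0.006, -1.0]]
ft_force: [0.3, -0.7, -0.4]
gripper_width: 0.0661
grasp_force: 0.0
```

```bash
python3 - <<'E'
from h import *
go(.459,.083,.13,-5.6)
E
```

```text
t 25.05 tcp [ 0.5388 -0.3158  0.2351] closing 12.99 j6 39.9 shift [0.4073 0.0112 0.1021] turn units 3.718 alt -32.282
```

Call:
arm_command(
  targets=[
    [[0.407,0.011,0,3.7],[0.407,0.011,0,3.7],[0.407,0.011,0,3.7],[0.407,0.011,0,3.7],[0.407,0.011,0,3.7],[0.407,0.011,0.03,3.7],[0.407,0.011,0.06,3.7],[0.407,0.011,0.1,3.7],[0.407,0.011,0.1,3.7],[0.407,0.011,0.1,3.7],[0.407,0.011,0.1,3.7],[0.407,0.011,0.1,3.7],[0.407,0.011,0.1,3.7],[0.407,0.011,0.1,3.7]],
  ],
  gripper=0.045,
)

```text
t: 26.45
tcp_pos: [0.4565, 0.0843, 0.1295]
tcp_rot: [[0.097, 0.995, 0.002], [0.995, -0.097, -0.0], [0.0, 0.002, -1.0]]
ft_force: [0.1, -0.4, -0.5]
gripper_width: 0.0452
grasp_force: 0.0
```

```bash
python3 - <<'E'
from h import *
go(.459,.083,.029,-5.6); p=read_camera("wrist")
f=p["frame"].astype(int); r,g,b=f[...,0],f[...,1],f[...,2]
m=((r>1.6*g)&(r>2*b)&(r>60)&(g-b>8)).astype(np.uint8)
n,l,st,c=cv2.connectedComponentsWithStats(m)
for i in range(1,n):
    if st[i,4]>100: print(st[i],c[i],onz(p,c[i],.022).round(4))
save("w6",cv2.resize(p["frame"],(640,480)))
E
```

```text
t 26.45 tcp [0.4565 0.0843 0.1295] closing -5.59 j6 97.0 shift [-0.0011  0.0025  0.1005] turn units 0.002 alt -35.998
[ 249  154   23   71 1560] [259.79487179 189.10192308] [0.4605 0.0935 0.022 ]
```

View pics/w6.png

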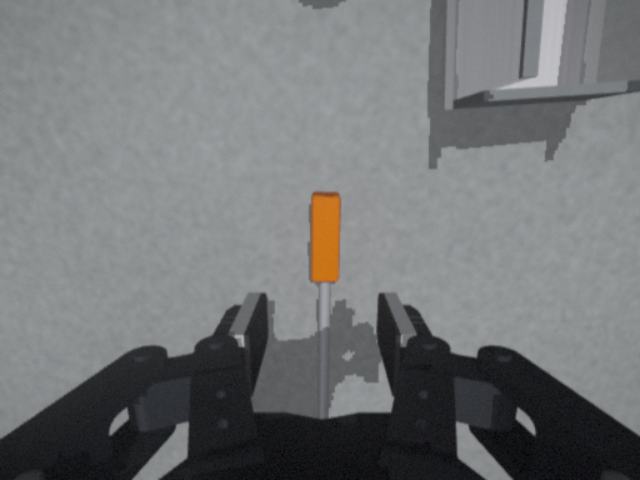

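The grip at (325,238) lies between the fingers and aligned with them. I'll descend and grasp it.

Call:
arm_command(
  targets=[
    [[0.002,0.002,0.04,0],[0.002,0.002,0.07,0],[0.002,0.002,0.09,0],[0.002,0.002,0.098,0],[0.002,0.002,0.098,0],[0.002,0.002,0.098,0]],
  ],
)

```text
t: 27.1
tcp_pos: [0.4586, 0.0867, 0.0316]
tcp_rot: [[0.096, 0.995, 0.001], [0.995, -0.096, 0.0], [0.0, 0.001, -1.0]]
ft_force: [0.0, 0.1, 0.9]
gripper_width: 0.0453
grasp_force: 0.0
```

Call:
arm_command(
  targets=[
    [[0,0.001,0.0025,0],[0,0.001,0.0025,0],[0,0.001,0.0025,0]],
  ],
)

```text
t: 27.4
tcp_pos: [0.4592, 0.0867, 0.0288]
tcp_rot: [[0.096, 0.995, 0.001], [0.995, -0.096, 0.0], [0.0, 0.001, -1.0]]
ft_force: [0.7, 0.0, 0.7]
gripper_width: 0.0455
grasp_force: 0.0
```

Call:
arm_command(
  targets=[
    [[0,0,0,0],[0,0,0,0],[0,0,0,0],[0,0,0,0],[0,0,0,0],[0,0,0,0],[0,0,0,0]],
  ],
  gripper=0.005,
  force=80,
)

```text
t: 28.1
tcp_pos: [0.459, 0.0867, 0.0288]
tcp_rot: [[0.096, 0.995, 0.0], [0.995, -0.096, -0.0], [0.0, 0.0, -1.0]]
ft_force: [-1.5, 0.3, 7.8]
gripper_width: 0.0165
grasp_force: 78.9
```

```bash
python3 - <<'E'
from h import *
s=manip.sense(); print(s["gripper_width"],s["grasp_force"])
th=np.radians(13.05);O=np.array([.5318,-.2882]); ty=np.array([-np.sin(th),np.cos(th)])
z=s["tcp_pos"][2]+.083; print("z",z)
S=O+.345*ty; print(S, O+.122*ty); go(*S,z,13.05)
E
```

```text
0.016499915039965698 78.87558102607727
z 0.11176442118009855
[0.45389856 0.04788982] [ 0.50425225 -0.16935085]
t 28.1 tcp [0.459  0.0867 0.0288] closing -5.51 j6 97.2 shift [-0.0391 -0.0013 -0.083 ] turn units -3.712 alt 32.288
```

Call:
arm_command(
  targets=[
    [[0,0,-0.03,0],[0,0,-0.07,0],[0,0,-0.083,0],[0,0,-0.083,0],[-0.02,0,-0.083,-1.8],[-0.039,-0.0013,-0.083,-3.7],[-0.039,-0.0013,-0.083,-3.7],[-0.039,-0.0013,-0.083,-3.7],[-0.039,-0.0013,-0.083,-3.7],[-0.039,-0.0013,-0.083,-3.7]],
  ],
)

```text
t: 29.1
tcp_pos: [0.4536, 0.0486, 0.1109]
tcp_rot: [[-0.224, 0.975, -0.001], [0.975, 0.224, 0.0], [0.0, -0.0, -1.0]]
ft_force: [-0.7, -0.1, -1.2]
gripper_width: 0.0163
grasp_force: 78.5
```

```bash
python3 - <<'E'
from h import *
go(.4539,.0479,.1118,13.05); s=manip.sense(); print(s["ft_force"],s["tcp_rot"])
p=read_camera("side"); print(proj(p,(.5318-.0203*1.0,-.2882+.0877,.094)))
a=p["frame"][180:360,160:360]; save("ins",cv2.resize(a,None,fx=3.3,fy=3.3,interpolation=cv2.INTER_CUBIC))
E
```

```text
t 29.1 tcp [0.4536 0.0486 0.1109] closing 12.92 j6 74.0 shift [-0.0007  0.0001 -0.0009] turn units -0.026 alt 35.974
[-0.72287862 -0.1265969  -1.22389709] [[-2.23599192e-01  9.74681020e-01 -5.56751820e-04]
 [ 9.74681128e-01  2.23599328e-01  1.95771833e-04]
 [ 3.15304423e-04 -4.98881069e-04 -9.99999826e-01]]
[265.72680673 270.06317443]
```

View pics/ins.png

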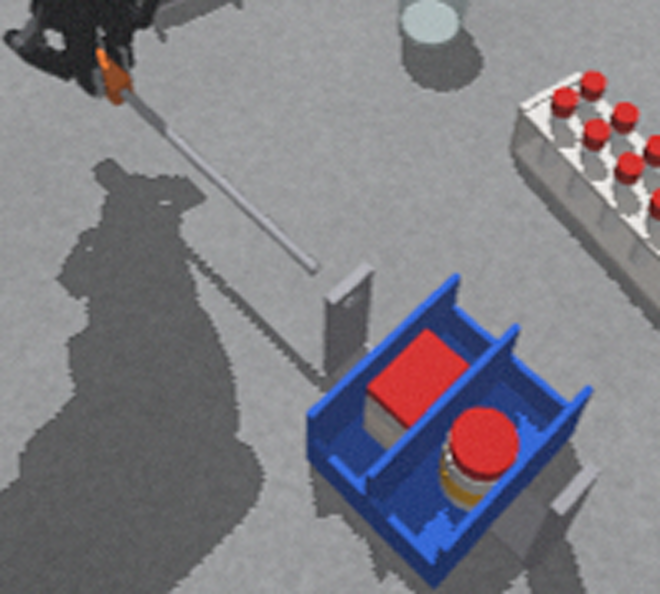

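The side crop shows the cassette and jar standing in the tote. The rod's tip at (317,268) points at the bracket at (348,300), so I'll insert it gently.

Call:
arm_command(
  targets=[
    [[0,0,-0.001,0],[-0.008,0,-0.001,0],[-0.016,0,-0.001,0],[-0.024,0,-0.001,0],[-0.032,0,-0.001,0],[-0.04,0,-0.001,0],[-0.05,0,-0.001,0],[-0.06,0,-0.001,0],[-0.06,0,-0.001,0]],
  ],
)

```text
t: 30.05
tcp_pos: [0.4678, -0.0118, 0.1123]
tcp_rot: [[-0.223, 0.975, 0.0], [0.975, 0.223, -0.0], [-0.0, 0.0, -1.0]]
ft_force: [-1.3, 0.7, -0.9]
gripper_width: 0.0162
grasp_force: 78.5
```

```bash
python3 - <<'E'
from h import *
th=np.radians(13.05);O=np.array([.5318,-.2882]); ty=np.array([-np.sin(th),np.cos(th)]); go(*(O+.117*ty),.1118,13.05); s=manip.sense(); print(s["ft_force"],s["moment"])
E
```

```text
t 30.05 tcp [ 0.4678 -0.0118  0.1123] closing 12.9 j6 66.7 shift [-0.1667  0.0004  0.0006] turn units -0.029 alt 35.971
[-1.31526475  0.67176509 -0.85861481] [ 0.04423545 -0.01347655 -0.05267006]
```

Call:
arm_command(
  targets=[
    [[-0.02,0,0.0005,0],[-0.04,0,0.0005,0],[-0.06,0,0.0005,0],[-0.08,0,0.0005,0],[-0.1,0,0.0005,0],[-0.12,0,0.0005,0],[-0.13,0,0.0005,0],[-0.138,0,0.0005,0],[-0.144,0,0.0005,0],[-0.15,0,0.0005,0],[-0.155,0,0.0005,0],[-0.155,0,0.0005,0]],
  ],
)

```text
t: 31.25
tcp_pos: [0.5023, -0.1618, 0.1118]
tcp_rot: [[-0.225, 0.974, 0.0], [0.974, 0.225, -0.0], [-0.0, 0.0, -1.0]]
ft_force: [0.5, 0.7, -1.2]
gripper_width: 0.0162
grasp_force: 78.5
```

```bash
python3 - <<'E'
from h import *
th=np.radians(13.05);O=np.array([.5318,-.2882]); ty=np.array([-np.sin(th),np.cos(th)]); go(*(O+.117*ty),.1118,13.05); s=manip.sense(); print(s["ft_force"],s["moment"])
E
```

```text
t 31.25 tcp [ 0.5023 -0.1618  0.1118] closing 12.98 j6 51.2 shift [-0.0128  0.0002  0.    ] turn units -0.014 alt 35.986
[ 0.46315529  0.72188389 -1.15382183] [-0.00058687  0.02552376 -0.00896274]
```

Both eyes are passed with no contact. I'll push gently until the grip stops against the bracket.

Call:
arm_command(
  targets=[
    [[-0.004,0,0,0],[-0.007,0,0,0],[-0.009,0,0,0],[-0.0105,0,0,0],[-0.0105,0,0,0]],
  ],
)

```text
t: 31.75
tcp_pos: [0.5045, -0.1719, 0.1118]
tcp_rot: [[-0.225, 0.974, 0.0], [0.974, 0.225, -0.0], [-0.0, 0.0, -1.0]]
ft_force: [-0.2, 0.2, -1.7]
gripper_width: 0.0163
grasp_force: 78.5
```

Call:
arm_command(
  targets=[
    [[-0.001,0,0,0],[-0.002,0,0,0],[-0.003,0,0,0],[-0.003,0,0,0]],
  ],
)

```text
t: 32.15
tcp_pos: [0.5048, -0.1734, 0.1118]
tcp_rot: [[-0.225, 0.974, -0.0], [0.974, 0.225, 0.003], [0.003, 0.0, -1.0]]
ft_force: [0.1, 5.6, 1.9]
gripper_width: 0.0161
grasp_force: 79.0
```

Contact came at the expected home position. I'll back off slightly in z to let the rod settle into the eyes, then release and rise.

Call:
arm_command(
  targets=[
    [[0,0,0.001,0],[0,0,0.002,0],[0,0,0.002,0]],
  ],
)

```text
t: 32.45
tcp_pos: [0.5047, -0.1734, 0.1097]
tcp_rot: [[-0.225, 0.974, -0.001], [0.974, 0.225, 0.002], [0.002, -0.0, -1.0]]
ft_force: [-0.7, 5.8, 0.5]
gripper_width: 0.0159
grasp_force: 78.9
```

Call:
arm_command(
  targets=[
    [[0,0,0,0],[0,0,0,0],[0,0,0,0],[0,0,0,0],[0,0,0,0],[0,0,-0.03,0],[0,0,-0.08,0],[0,0,-0.13,0],[0,0,-0.15,0],[0,0,-0.15,0]],
  ],
  gripper=0.05,
)

```text
t: 33.45
tcp_pos: [0.5068, -0.1755, 0.2633]
tcp_rot: [[-0.225, 0.974, 0.006], [0.974, 0.225, -0.003], [-0.004, 0.005, -1.0]]
ft_force: [-0.8, -0.0, -0.6]
gripper_width: 0.05
grasp_force: 0.0
```

```bash
python3 - <<'E'
from h import *
s=manip.sense(); print(s["tcp_pos"],s["ft_force"],s["gripper_width"])
p=read_camera("wrist"); f=p["frame"].astype(int); r,g,b=f[...,0],f[...,1],f[...,2]
m=((r>1.6*g)&(r>2*b)&(r>60)&(g-b>8)).astype(np.uint8)
p2=read_camera("side"); 
th=np.radians(13.05);O=np.array([.5318,-.2882]); ty=np.array([-np.sin(th),np.cos(th)])
for q in (p,p2):
  f=q["frame"].astype(int); r,g,b=f[...,0],f[...,1],f[...,2]
  m=((r>1.6*g)&(r>2*b)&(r>90)&(g-b>15)).astype(np.uint8)
  n,l,st,c=cv2.connectedComponentsWithStats(m)
  for i in range(1,n):
    if st[i,4]>40: X=onz(q,c[i],.098)[:2]-O; print(st[i],"tote x",X@[np.cos(th),np.sin(th)],"y",X@ty)
E
```

```text
[ 0.50678582 -0.17551084  0.26333992] [-0.81162011 -0.03656306 -0.60742134] 0.05003939246461823
[ 246  147   18   57 1006] tote x -0.00036583170674843457 y 0.12339045684140801
[244 249  21  21 212] tote x -0.002237913363691481 y 0.12637778032861174
```

The grip centre sits at tote y ≈ 0.123 m, where fully home is 0.122 m. The rod is in, and I'm handing the job in.

```bash
python3 -c "
from station import manip
print(manip.finish_job())"
```

```text
the job is handed in; nothing more can be done
None
```

I handed the job in at about 34 s: the cassette is in the narrow slot, the jar is in the wide bay, and the rod is through both eyes with its grip against the bracket; the hand-in returned no verdict.

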